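# Fetch the star nozzle from behind the bottles

### The arm

A 6-joint arm with a two-finger parallel gripper is mounted at the origin on the work surface. World frame = base frame: x ahead of the robot, y to its left, z up, the work surface at z = 0. Lengths are in mm, angles in rad, forces in N, time in s.
With the tool pointing down it reaches from about 350 to 775 mm from the base axis. Payload 7.3 kg.
Tool frame: the origin (TCP) lies midway between the tips of the shut fingers; the grasp point (between the pads) lies 19 mm behind it; z points along the fingers, y is the line along which they close (so a half turn about z gives the same grasp; the last joint's range is limited). The gripper opens to 92 mm and grips with 3 to 60 N. Pads are 19 mm wide; open, the fingers measure 130 mm over their backs; the gripper's body (75 mm by 190 mm) begins 47 mm behind the grasp point.
Start: joints at [-0.146, 0.342, 1.524, -0, 1.275, -0.146], TCP at [525.019, 0.019, 226.741] pointing down, gripper open.
Joint ranges: [-2.53, 2.53], [-0.77, 2.02], [0.04, 2.7], [-1, 4.14], [0.28, 2.66], [-3.11, 3.11]. Speed limits (rad/s): [2.57, 2.57, 3.14, 3.14, 3.14, 3.14].

### API

Orientations are given as [roll, pitch, yaw] about the fixed x, y, z axes, in that order (R = Rz(yaw) Ry(pitch) Rx(roll)).
In Python, from plant import monitor, optics, workorder gives the robot as it stands. The module is installed in compiled form; this text tells all that it offers.
- The arm moves only by the tool servo_tool, never from a script. Its arguments are lists of equal length, an entry for each row: "linear": the shift along the tool's x, y, z as a fraction of full scale, a list of three; "spin": the turn about the tool's z as a fraction of full scale. In form: {"linear": [[dx, dy, dz], ...], "spin": [spin, ...]}. A call has exactly 8 rows; each row shifts and turns the commanded pose from where the row before left it, along the tool's axes as they then stand; what a row does not reach is not made up. Full scale, the value 1, is 200 mm for a shift and 90 degrees for a turn. A row lasts 1/8 s, in which the tool goes at most 62.5 mm and 10.7 degrees, less where a joint would pass 70% of its speed; a pose out of reach is approached as far as the arm can. A call with a number of a shift or a turn outside -1 to 1 is refused whole. A call with a gripper value outside its range is refused whole. "hand" is the opening, from -1 (shut) to 1 (fully open), set as the call begins (left out, the last holds). The fingers move at their own pace and stop on an object; the grip force is fixed at half the most. Time passes only in rows, so rows that do not move let the fingers close, or fill a call up. It gives the time, the measured TCP pose, the force, the opening and the grip force at its end, in the units of the state.
- monitor.get_obs(): the state, without advancing time (a new reading comes with each control period).
- optics.capture(name): name is "scene" or "side" or "wrist"; returns a dict with "frame" (420x560x3 uint8, blue, green, red), "K" (3x3 intrinsics, pixels), "world_to_cam" (4x4, takes a point from world to camera coordinates). Camera axes: x right, y down, z forward; pixel columns grow to the right and rows downward; lengths in mm; the calibration is good to about 2 mm. The wrist camera is an equidistant fisheye: a pixel r from the principal point sees the ray r / f radians off the axis. A picture is of the moment at which its call begins. There is no depth.
- workorder.close_job(): hands the job in; it is judged then, once.
The state is a dict: "time": time; "joint_positions": joint angles; "dq": joint speeds; "tau": joint torques, N m; "tool_pos": TCP position; "tcp_rot": TCP orientation; "contact_force": force on the tool from outside, world axes, zero at the start; "moment": the same for the moment, N m; "grip_width": finger opening in mm; "finger_force": force on a finger pad.
Only numpy, scipy, OpenCV 4.12 (cv2) and the standard library are available. Lean on these libraries where they do the work, as an engineer would, in place of code of your own. Each camera call takes 0.05 s, during which the arm holds its last target. There are 200 camera calls.

### The job

The big star piping nozzle is at the back of the square tin, behind the three flavouring bottles. Stand all three bottles out of the way on the wooden board, stand the nozzle, tip up, flat in the little white dish, and then put each bottle back upright in the tin in the spot it came from. Do not let a bottle or the nozzle fall over, and leave the cake, the red-lidded jar and the steel jug where they are.

Things in the scene. Friction and masses are not known exactly. Their poses are not given: they have to be found in the camera images.
- nozzle: Large steel star piping nozzle standing on its wide end: base 38 mm in diameter and 6 mm high, then a cone from 35 mm wide (8 mm up) to 23 mm wide (48 mm up), teeth to 54 mm; 40 g. It starts in one of the two far corners of the tin, with the bottles in the three other corners. Origin: centre of its underside; z towards its tip.
- round_bottle: Round amber glass bottle with a paper label and black cap. Body 58 mm in diameter with shoulders that end 104 mm up. Top 36 mm is the neck (30 mm wide, 8 mm high) and over it a ribbed screw cap 36 mm in diameter and 28 mm high, fixed to the bottle: 140 mm tall in all, about 250 g. Origin: centre of its underside; z up its axis.
- square_bottle: Square white plastic bottle with a grey cap. Body 54 x 54 mm (x and y square to its sides) with shoulders that end 104 mm up. Top 36 mm is the neck (30 mm wide, 8 mm high) and over it a ribbed screw cap 36 mm in diameter and 28 mm high, fixed to the bottle: 140 mm tall in all, about 250 g. Origin: centre of its underside; z up its axis.
- cone_bottle: Conical bare aluminium bottle with an aluminium cap. Foot 58 mm in diameter, tapering to 32 mm wide 104 mm up. Top 36 mm is the neck (30 mm wide, 8 mm high) and over it a ribbed screw cap 36 mm in diameter and 28 mm high, fixed to the bottle: 140 mm tall in all, about 250 g. Origin: centre of its underside; z up its axis.
- tin: Dark square traybake tin, fixed, 184 x 184 mm outside, walls 38 mm high and 3 mm thick with a rolled rim 6 mm thick, inner floor 3 mm above its origin. Origin: centre of its underside; x and y along its sides, x roughly away from the robot. The things in it stand near (+-36, +-36) mm, one in each corner.
- board: Pale wooden chopping board, fixed, 250 (x) x 160 (y) x 18 mm thick, with a shallow drawn line round its edge. Origin: centre of its underside, 18 mm below its top face. Empty at the start: the bottles are set aside here.
- dish: Small round white dish, fixed, 84 mm across its rim, 14 mm high, flat inner floor about 68 mm across and 3 mm above its origin. Origin: centre of its underside. The nozzle goes here.
- cake: Bystander: round sponge in a paper collar standing in a dark springform tin 160 mm in diameter, collar about 125 mm high. Origin: centre of its underside.
- jar: Bystander: white jar with a red lid, 76 mm in diameter, 88 mm high. Origin: centre of its underside.
- jug: Bystander: steel measuring jug, 78 mm in diameter, 90 mm high, wire handle towards its +y reaching 66 mm from the axis. Origin: centre of its underside.
Things that resemble listed ones, but are neither listed nor needed, are in the scene too. What is shaped like the cone_bottle but blue or pink is not meant.

How it is judged (in metres and radians):
On the way, in this order (a step that is already met when the one before it is completed fails the run):
1. all three bottles stand upright on the board at once (x of round_bottle in the frame of board between -0.12 and 0.12 m and y of round_bottle in the frame of board between -0.075 and 0.075 m and z of round_bottle in the frame of board between 0.014 and 0.023 m and angle between each of round_bottle, square_bottle, cone_bottle's own z axis and vertical below 0.1 rad and x of square_bottle in the frame of board between -0.12 and 0.12 m and y of square_bottle in the frame of board between -0.075 and 0.075 m and z of square_bottle in the frame of board between 0.014 and 0.023 m and x of cone_bottle in the frame of board between -0.12 and 0.12 m and y of cone_bottle in the frame of board between -0.075 and 0.075 m and z of cone_bottle in the frame of board between 0.014 and 0.023 m), for 0.2 s.
2. the nozzle stands tip up, flat in the dish, let go (horizontal distance between nozzle and dish below 0.015 m and z of nozzle in the frame of dish between 0 and 0.007 m and angle between nozzle's own z axis and vertical below 0.1 rad and linear speed of nozzle below 0.02 m/s and contact force between the fingers and nozzle below 0.05 N), for 0.2 s.
At the end, for the whole second after the job is handed in: The nozzle stands tip up (within 0.1 rad), flat in the dish, its axis within 15 mm of the dish's centre; each bottle stands upright (within 0.1 rad) within 12 mm of where it stood at the start; all are at rest (horizontal distance between nozzle and dish below 0.015 m and z of nozzle in the frame of dish between 0 and 0.007 m and angle between each of nozzle, round_bottle, square_bottle, cone_bottle's own z axis and vertical below 0.1 rad and linear speed of each of nozzle, round_bottle, square_bottle, cone_bottle below 0.02 m/s and distance of each of round_bottle, square_bottle, cone_bottle from where it was at the start of the episode below 0.012 m); the robot touches nothing.
It fails at once if a bottle or the nozzle falls over (tilts more than 0.7 rad) (angle between any of round_bottle, square_bottle, cone_bottle, nozzle's own z axis and vertical above 0.7 rad).
It fails at once if the cake, the jar or the jug is moved by more than 20 mm (distance of any of cake, jar, jug from where it was at the start of the episode above 0.02 m).
It also fails if it takes over 136 s, if anything falls off the work surface, if the arm or the gripper's body presses on something with over 40 N, if the wrist force passes 120 N, or if a joint passes its speed limit or range.

## Working session

There is one attempt and no reset: what is moved stays moved. The work goes in short steps, Python scripts to look and compute and a tool call to move; the robot and the scene stay as the last step left them, time stands still between calls to the robot, and variables do not carry over. Pictures are saved under pics/ and viewed, at most 14 in all, crops included, and the job is handed in when it is done.

Besides the shell and the picture viewer there is one more tool, called after "Emit:" in YAML: its name, and indented under it one key for each argument. servo_tool: Moves the arm, as the interface text tells. Shift numbers are shares of 200 mm and turn numbers shares of 90 degrees, none past 1 either way. Its arguments: {"type":"object","properties":{"linear":{"type":"array","items":{"type":"array","items":{"type":"number","minimum":-1,"maximum":1}}},"spin":{"type":"array","items":{"type":"number","minimum":-1,"maximum":1}},"hand":{"type":"number"}},"required":["linear","spin"]}

```bash
mkdir -p pics; cat > h.py <<'E'
import numpy as np, cv2
from plant import monitor, optics, workorder
def cap(n,f=None):
    c=optics.capture(n); np.savez(f'{n}.npz',**c)
    if f: cv2.imwrite('pics/'+f,c['frame'])
    return c
def ray(c,u,v):
    K=c['K'];T=np.linalg.inv(c['world_to_cam'])
    d=T[:3,:3]@np.array([(u-K[0,2])/K[0,0],(v-K[1,2])/K[1,1],1.])
    return T[:3,3],d/np.linalg.norm(d)
def onz(c,u,v,z):
    o,d=ray(c,u,v); return o+d*(z-o[2])/d[2]
def proj(c,p):
    q=c['world_to_cam']@np.r_[p,1.]; q=c['K']@q[:3]; return q[:2]/q[2]
def tri(c1,p1,c2,p2):
    A=np.zeros((3,3));b=np.zeros(3);R=[ray(c1,*p1),ray(c2,*p2)]
    for o,d in R:
        M=np.eye(3)-np.outer(d,d);A+=M;b+=M@o
    x=np.linalg.solve(A,b); return x,[np.linalg.norm((np.eye(3)-np.outer(d,d))@(x-o)) for o,d in R]
E
python3 - <<'E'
from h import *
for n in('scene','side','wrist'):
    c=cap(n,n+'0.png'); print(n,c['K'].round(1).tolist(),np.linalg.inv(c['world_to_cam'])[:3].round(2).tolist())
print(monitor.get_obs())
a=[cv2.imread(f'pics/{n}0.png') for n in('scene','side')]
E
```

```text
scene [[408.0, 0.0, 282.2], [0.0, 408.0, 214.2], [0.0, 0.0, 1.0]] [[-0.42, 0.67, -0.61, 1216.6], [0.91, 0.32, -0.27, 271.46], [0.02, -0.67, -0.74, 822.75]]
side [[431.7, 0.0, 287.8], [0.0, 431.7, 213.1], [0.0, 0.0, 1.0]] [[-0.88, -0.23, 0.42, 65.51], [-0.48, 0.45, -0.75, 849.53], [-0.01, -0.86, -0.5, 619.22]]
wrist [[325.2, 0.0, 279.2], [0.0, 325.2, 205.9], [0.0, 0.0, 1.0]] [[1.0, -0.0, -0.0, 526.38], [-0.0, -0.96, -0.28, 75.57], [-0.0, 0.28, -0.96, 384.01]]
{'time': 0.15, 'joint_positions': array([-1.45996531e-01,  3.42583048e-01,  1.52477998e+00, -3.63034304e-05,
        1.27539004e+00, -1.46004736e-01]), 'dq': array([-0.0007407 , -0.00239352,  0.00093416, -0.00026666,  0.00063925,
        0.00051169]), 'tau': array([ 7.52666965e-04, -4.31470585e+01, -2.44352603e+01,  7.18239485e-02,
        5.38185902e-02, -1.32920518e-04]), 'tool_pos': array([5.24704146e+02, 5.64170000e-02, 2.26200183e+02]), 'tcp_rot': array([-3.14043954e+00, -1.34475096e-04,  1.57081504e+00]), 'contact_force': array([-0.56988537, -0.14077024,  0.19130417]), 'moment': array([ 0.0121239 , -0.01946225, -0.00450671]), 'finger_force': 0.0, 'grip_width': 91.68359487390897}
```

View pics/scene0.png

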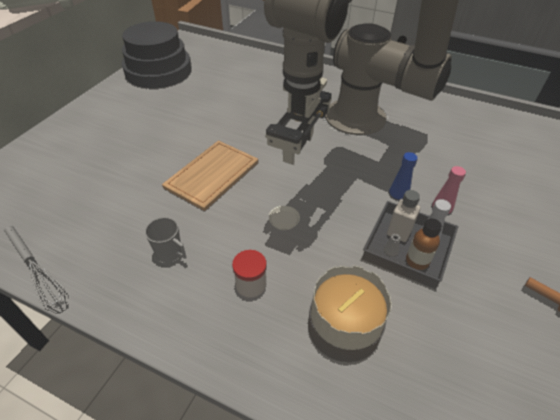

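View pics/side0.png

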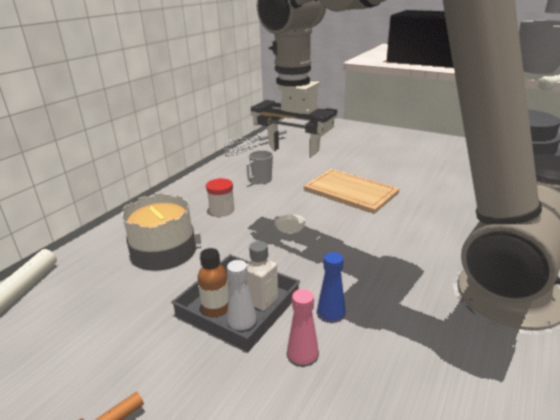

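View pics/wrist0.png

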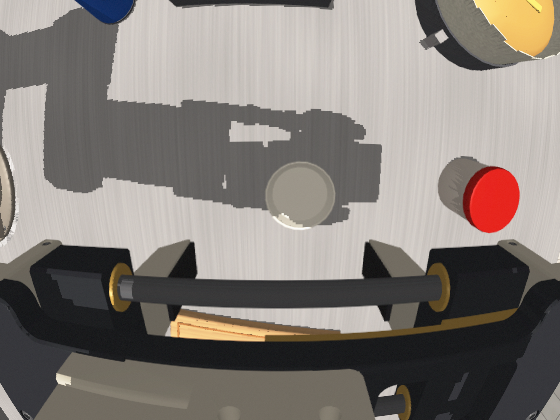

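Scene view shows: tin around (412,240) px with white square bottle (404,215), aluminium cone (440,215), amber (425,245), with nozzle at (397,237). The blue (404,178) and pink (452,190) cones stand outside the tin and are decoys, since cone_bottle is bare aluminium. The dish is at (284,217), board at (211,173), jar at (250,272), jug at (164,238), cake at (350,308).

```bash
python3 - <<'E'
from h import *
S=dict(np.load('scene.npz'));D=dict(np.load('side.npz'))
def t(n,p,q): 
    x,e=tri(S,p,D,q); print(n,x.round(1),np.round(e,1))
t('amber cap',(432,227),(210,257));t('white cap',(411,198),(259,250));t('al cap',(443,207),(238,268))
t('blue cap',(409,159),(333,260));t('pink cap',(458,174),(304,297))
t('jar',(250,263),(220,186)); t('dish',(284,217),(289,223))
for n,p in dict(tinA=(436,281),tinB=(365,247),tinC=(388,206),tinD=(458,240)).items(): print(n,onz(S,*p,38).round(1))
for n,p in dict(tl=(241,261),tr=(299,288),bl=(177,300),br=(238,340)).items(): print(n,onz(D,*p,38).round(1))
for n,p in dict(a=(165,184),b=(205,205),c=(258,158),d=(218,144)).items(): print('board',onz(S,*p,18).round(1))
print('jug',onz(S,163,228,90).round(), 'cake',onz(S,350,300,110).round(),'noz',onz(S,397,237,50).round())
def crop(c,x,y,w,h,k): return cv2.resize(c['frame'][y:y+h,x:x+w],None,fx=k,fy=k,interpolation=3)
a=crop(S,345,140,130,150,4);b=crop(D,165,230,190,143,4)[:600]
b=cv2.resize(b,(int(b.shape[1]*.55),int(b.shape[0]*.55)));a=cv2.resize(a,None,fx=.7,fy=.7)
o=np.zeros((max(a.shape[0],b.shape[0]),a.shape[1]+b.shape[1],3),np.uint8);o[:a.shape[0],:a.shape[1]]=a;o[:b.shape[0],a.shape[1]:]=b
cv2.imwrite('pics/crop.png',o);print(o.shape)
E
```

```text
amber cap [530.3 333.7 130.9] [0.9 0.9]
white cap [459.3 269.9 130.7] [1.1 1.1]
al cap [459.5 343.4 135.1] [2.4 2.4]
blue cap [317.4 232.1 130.5] [0.9 0.9]
pink cap [318.6 356.3 131.5] [4.3 4.3]
jar [763.8  -5.8  80.2] [0.3 0.3]
dish [551.1 -19.6  11.6] [0.8 0.8]
tinA [599.  383.2  38. ]
tinB [575.2 207.7  38. ]
tinC [415.8 222.   38. ]
tinD [453.7 409.8  38. ]
tl [546.9 213.8  38. ]
tr [387.8 235.4  38. ]
bl [586.6 382.5  38. ]
br [417.9 412.5  38. ]
board [ 588.4 -375.3   18. ]
board [ 609.1 -229.3   18. ]
board [ 371.2 -190.6   18. ]
board [ 365.9 -334.8   18. ]
jug [ 769. -233.   90.] cake [775. 226. 110.] noz [521. 270.  50.]
(420, 782, 3)
```

View pics/crop.png

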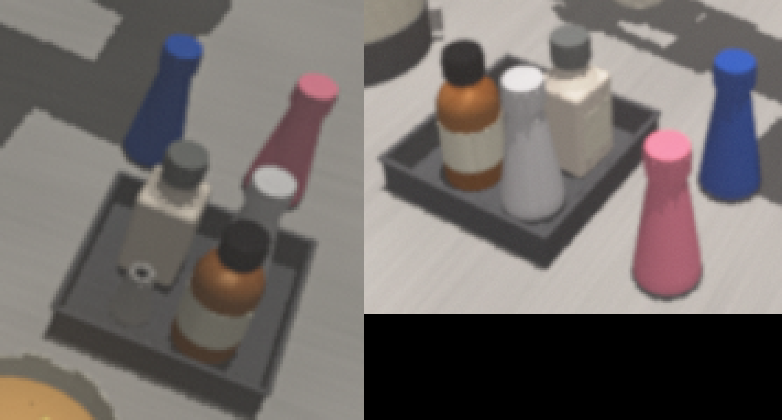

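Crop: bare aluminium cone inside the tin is the cone_bottle. The nozzle is the ring-topped steel cone in the far, right-hand (-y) corner. Now two wrist looks over the tin.

Emit:
servo_tool:
  linear:
    - [0.1375,-0.019,-0.04]
    - [0.1375,-0.019,-0.04]
    - [0.1375,-0.019,-0.04]
    - [0.1375,-0.019,-0.04]
    - [0.1375,-0.019,-0.04]
    - [0.1375,-0.019,-0.04]
    - [0.1375,-0.019,-0.04]
    - [0.1375,-0.019,-0.04]
  spin: [0,0,0,0,0,0,0,0]
  hand: 0.13

```text
time: 1.15
tool_pos: [494.3, 220.8, 290.7]
tcp_rot: [-3.141, 0.0, 1.571]
contact_force: [-0.6, -0.7, 0.7]
grip_width: 51.7
finger_force: 0.0
```

```bash
python3 - <<'E'
from h import *
o=monitor.get_obs();print(o['tool_pos'],o['tcp_rot'],o['time'],o['grip_width'])
cap('wrist','w1.png');import shutil;shutil.copy('wrist.npz','w1.npz')
E
```

```text
[494.28307184 220.84902316 290.6966051 ] [-3.14106849e+00  2.48884011e-04  1.57075394e+00] 1.15 51.653135240802904
```

Emit:
servo_tool:
  linear:
    - [0.06,0,0]
    - [0.06,0,0]
    - [0.06,0,0]
    - [0.06,0,0]
    - [0.06,0,0]
    - [0.06,0,0]
    - [0.04,0,0]
    - [0,0,0]
  spin: [0,0,0,0,0,0,0,0]

```text
time: 2.2
tool_pos: [494.5, 300.6, 290.6]
tcp_rot: [-3.142, 0.0, 1.572]
contact_force: [-0.2, 0.3, -0.7]
grip_width: 51.6
finger_force: 0.0
```

```bash
python3 - <<'E'
from h import *
o=monitor.get_obs();print(o['tool_pos'],o['tcp_rot'],o['time'])
cap('wrist','w2.png');import shutil;shutil.copy('wrist.npz','w2.npz')
a=cv2.imread('pics/w1.png');b=cv2.imread('pics/w2.png')
cv2.imwrite('pics/w12.png',cv2.resize(np.vstack([a[:300],b[:300]]),None,fx=1,fy=1))
E
```

```text
[494.53074809 300.55357654 290.6054983 ] [-3.14158214e+00  1.18230188e-04  1.57163473e+00] 2.2
```

View pics/w12.png

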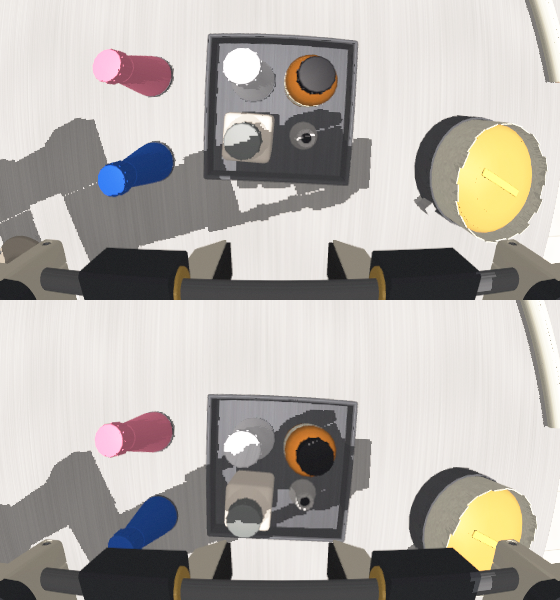

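```bash
python3 - <<'E'
import cv2,numpy as np
a=cv2.imread('pics/w1.png')[25:195,200:365];b=cv2.imread('pics/w2.png')[85:255,200:365]
o=np.hstack([a,b]);o=cv2.resize(o,None,fx=2.4,fy=2.4,interpolation=2);cv2.imwrite('pics/w12z.png',o);print(o.shape)
E
```

```text
(408, 792, 3)
```

View pics/w12z.png

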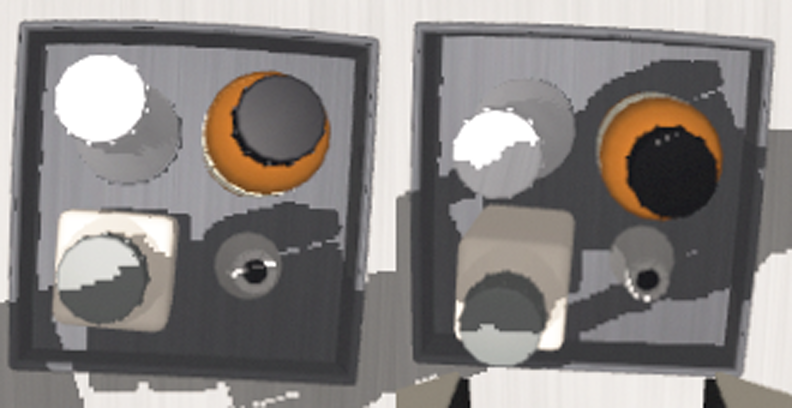

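Zoomed: in the left view, cap tops sit at (100,99) aluminium, (283,118) amber, (100,278) white, with the nozzle tip at (255,270). In the right view they are at (101,154), (277,173), (106,321) and (251,280).

```bash
cat >> h.py <<'E'
def fray(c,u,v):
    K=c['K'];T=np.linalg.inv(c['world_to_cam'])
    a=np.array([u-K[0,2],v-K[1,2]]);r=np.linalg.norm(a);th=r/K[0,0]
    d=T[:3,:3]@np.r_[a/max(r,1e-9)*np.sin(th),np.cos(th)]
    return T[:3,3],d
def rtri(R):
    A=np.zeros((3,3));b=np.zeros(3)
    for o,d in R:
        M=np.eye(3)-np.outer(d,d);A+=M;b+=M@o
    x=np.linalg.solve(A,b); return x,max(np.linalg.norm((np.eye(3)-np.outer(d,d))@(x-o)) for o,d in R)
def fonz(c,u,v,z):
    o,d=fray(c,u,v); return o+d*(z-o[2])/d[2]
E
python3 - <<'E'
from h import *
A=dict(np.load('w1.npz'));B=dict(np.load('w2.npz'))
z1=lambda p:(p[0]/2.4+200-.3,p[1]/2.4+25-.3); z2=lambda p:(p[0]/2.4+200-.3,p[1]/2.4+85-.3)
P=dict(al=((100,99),(101,154),143),amber=((283,118),(277,173),143),white=((100,278),(106,321),143),noz=((255,270),(251,280),57),
 c1=((20,22),(20,22),38),c2=((378,38),(378,40),38),c3=((357,384),(346,372),38),c4=((10,370),(17,362),38))
for n,(p,q,z) in P.items():
    x,e=rtri([fray(A,*z1(p)),fray(B,*z2(q))]);print(n,x.round(1),round(e,1),'z-plane',fonz(A,*z1(p),z)[:2].round(1),fonz(B,*z2(q),z)[:2].round(1))
E
```

```text
al [460.7 343.3 139.2] 0.0 z-plane [461.1 342.7] [461.1 343.7]
amber [531.5 335.5 139.1] 0.6 z-plane [531.7 335.1] [530.4 336.1]
white [459.7 271.1 132.3] 0.4 z-plane [460.5 271.9] [461.3 274.6]
noz [528.  268.9  58.1] 0.2 z-plane [528.3 268.8] [527.9 268.6]
c1 [406.1 404.2  35.3] 0.2 z-plane [406.5 403.5] [406.9 404. ]
c2 [594.8 394.8  39.1] 0.2 z-plane [594.9 395.1] [595.2 394.9]
c3 [588.9 203.8  26.3] 0.6 z-plane [587.  206.3] [585.7 208.7]
c4 [396.7 214.   36. ] 0.3 z-plane [397.5 214.4] [396.8 214.7]
```

Emit:
servo_tool:
  linear:
    - [-0.0715,-0.085,0]
    - [-0.0715,-0.085,0]
    - [0,0,0.15]
    - [0,0,0.2]
    - [0,0,0.2]
    - [0,0,0.15]
    - [0,0,0.1]
    - [0,0,0.04]
  spin: [0,0,0,0,0,0,0,0]

```text
time: 3.25
tool_pos: [460.2, 270.8, 121.8]
tcp_rot: [-3.14, 0.001, 1.57]
contact_force: [0.3, 0.4, 0.1]
grip_width: 52.0
finger_force: 0.0
```

```bash
python3 - <<'E'
from h import *
c=cap('scene');d=cap('side')
a=c['frame'][125:295,300:475];b=d['frame'][200:370,160:335]
cv2.imwrite('pics/g1.png',cv2.resize(np.hstack([a,b]),None,fx=2.2,fy=2.2))
E
```

```text
(no output)
```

View pics/g1.png

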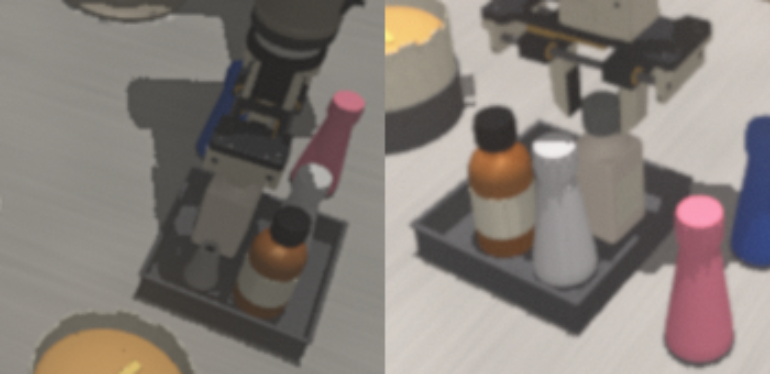

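The fingers straddle the white bottle's cap (side crop about (603,110)). Lower a bit, grip, then lift.

Emit:
servo_tool:
  linear:
    - [0.004,0.001,0.03]
    - [0,0,0]
    - [0,0,0]
    - [0,0,0]
    - [0,0,0]
    - [0,0,0]
    - [0,0,0]
    - [0,0,0]
  spin: [0,0,0,0,0,0,0,0]

```text
time: 4.35
tool_pos: [460.8, 272.2, 116.7]
tcp_rot: [3.142, 0.0, 1.571]
contact_force: [-0.3, 0.6, -0.2]
grip_width: 52.1
finger_force: 0.0
```

Emit:
servo_tool:
  linear:
    - [0,0,0]
    - [0,0,0]
    - [0,0,0]
    - [0,0,0]
    - [0,0,-0.02]
    - [0,0,-0.05]
    - [0,0,-0.05]
    - [0,0,-0.05]
  spin: [0,0,0,0,0,0,0,0]
  hand: -1

```text
time: 5.35
tool_pos: [461.0, 272.3, 151.7]
tcp_rot: [3.141, -0.0, 1.571]
contact_force: [0.0, -0.1, -2.0]
grip_width: 35.7
finger_force: 29.9
```

Emit:
servo_tool:
  linear:
    - [-0.05,0,-0.2]
    - [-0.15,0,-0.1]
    - [-0.25,0,0]
    - [-0.3,0,0]
    - [-0.3,0,0]
    - [-0.3,0,0]
    - [-0.3,0,0]
    - [-0.15,0,0]
  spin: [0,0,0,0,0,0,0,0]

```text
time: 6.35
tool_pos: [460.6, -90.6, 211.5]
tcp_rot: [3.14, 0.001, 1.568]
contact_force: [1.0, -0.0, -2.5]
grip_width: 34.9
finger_force: 29.9
```

```bash
python3 - <<'E'
from h import *
S=dict(np.load('scene.npz'));D=cap('side')
from scipy.spatial import ConvexHull
r={}
S=np.load('scene.npz')
S=dict(S)
for n,c in(('scene',S),('side',D)):
    f=dict(np.load('scene.npz'))['frame'] if n=='scene' else c['frame']
    if n=='scene': f=cv2.imread('pics/scene0.png')
    else: f=cv2.imread('pics/side0.png')
    h=cv2.cvtColor(f,cv2.COLOR_BGR2HSV);m=cv2.inRange(h,(8,70,90),(25,255,255))
    if n=='scene': m[:,:150]=0;m[:130]=0;m[:,265:]=0;m[215:]=0
    else: m[:,:295]=0;m[:160]=0;m[215:]=0;m[:,405:]=0
    k=max(cv2.findContours(m,0,2)[0],key=cv2.contourArea);hu=cv2.convexHull(k)
    q=cv2.approxPolyDP(hu,6,True)[:,0];print(n,cv2.contourArea(k),q.tolist())
    for p in q: print(onz(c,*p,18)[:2].round(1))
W=dict(np.load('w1.npz'))
E
```

```text
scene 3261.0 [[257, 159], [205, 209], [162, 184], [217, 141]]
[ 376.7 -191.2]
[ 621.7 -221.3]
[ 592.1 -382.9]
[ 354.2 -345.5]
side 2135.0 [[304, 186], [333, 169], [398, 190], [372, 212]]
[ 610.8 -224.2]
[ 582.3 -382.4]
[ 345.1 -330.6]
[ 370. -167.]
```

Emit:
servo_tool:
  linear:
    - [-0.2,0.1,0]
    - [-0.2,0.1,0]
    - [-0.2,0.1,0]
    - [-0.2,0.1,0]
    - [-0.15,0.07,0.05]
    - [-0.06,0.022,0.1]
    - [0,0,0.1]
    - [0,0,0.06]
  spin: [0,0,0,0,0,0,0,0]

```text
time: 7.4
tool_pos: [558.3, -288.5, 146.9]
tcp_rot: [-3.139, -0.002, 1.571]
contact_force: [-1.1, 0.9, -1.7]
grip_width: 35.3
finger_force: 29.9
```

```bash
python3 - <<'E'
from h import *
c=cap('scene');d=cap('side')
a=c['frame'][80:240,130:310];b=d['frame'][60:220,260:440]
cv2.imwrite('pics/p1.png',cv2.resize(np.hstack([a,b]),None,fx=2.2,fy=2.2))
E
```

```text
(no output)
```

View pics/p1.png

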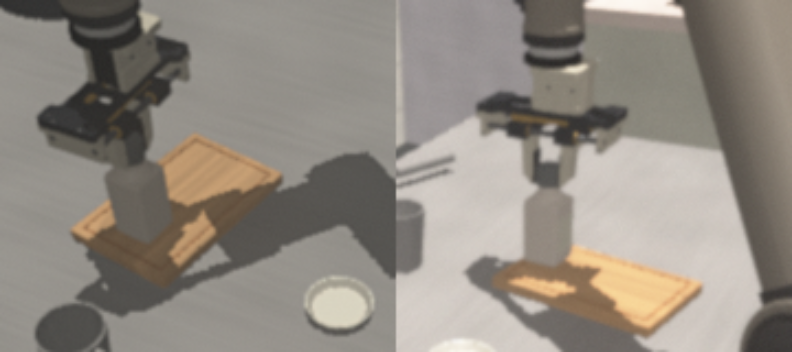

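The bottle hangs over the far end of the board, about midway across (foot at about (140,225) in the left crop). Lower it.

Emit:
servo_tool:
  linear:
    - [0,0,0.03]
    - [0,0,0.02]
    - [0,0,0.015]
    - [0,0,0.005]
    - [0,0,0.003]
    - [0,0,0]
    - [0,0,0]
    - [0,0,0]
  spin: [0,0,0,0,0,0,0,0]

```text
time: 8.5
tool_pos: [559.2, -289.8, 134.2]
tcp_rot: [3.141, 0.0, 1.571]
contact_force: [-0.1, -0.3, -2.1]
grip_width: 35.6
finger_force: 29.9
```

Emit:
servo_tool:
  linear:
    - [0,0,0.007]
    - [0,0,0.006]
    - [0,0,0]
    - [0,0,0]
    - [0,0,0]
    - [0,0,0]
    - [0,0,0]
    - [0,0,0]
  spin: [0,0,0,0,0,0,0,0]

```text
time: 9.5
tool_pos: [559.2, -289.8, 131.7]
tcp_rot: [3.141, 0.0, 1.571]
contact_force: [-1.3, 1.0, 2.6]
grip_width: 35.6
finger_force: 30.0
```

Emit:
servo_tool:
  linear:
    - [0,0,0]
    - [0,0,0]
    - [0,0,0]
    - [0,0,-0.05]
    - [0,0,-0.1]
    - [0,0,-0.15]
    - [0.1,-0.03,-0.14]
    - [0.2,-0.03,0]
  spin: [0,0,0,0,0,0,0,0]
  hand: 0.13

```text
time: 10.5
tool_pos: [548.2, -231.0, 222.8]
tcp_rot: [3.136, 0.003, 1.569]
contact_force: [1.1, 0.5, -0.3]
grip_width: 51.9
finger_force: 0.0
```

Emit:
servo_tool:
  linear:
    - [0.3,-0.05,0]
    - [0.3,-0.05,0]
    - [0.3,-0.05,0]
    - [0.3,-0.05,0]
    - [0.3,-0.05,0]
    - [0.3,-0.05,0]
    - [0.3,-0.05,0]
    - [0.3,-0.05,0]
  spin: [0,0,0,0,0,0,0,0]

```text
time: 11.5
tool_pos: [466.9, 252.2, 220.6]
tcp_rot: [3.14, -0.001, 1.571]
contact_force: [0.5, 0.1, 0.1]
grip_width: 51.8
finger_force: 0.0
```

Emit:
servo_tool:
  linear:
    - [0.2,-0.015,0]
    - [0.2,-0.015,0]
    - [0.0625,0,0.05]
    - [0,0,0.15]
    - [0,0,0.15]
    - [0,0,0.1]
    - [0,0,0.05]
    - [0,0,0.013]
  spin: [0,0,0,0,0,0,0,0]

```text
time: 12.5
tool_pos: [461.4, 342.2, 116.7]
tcp_rot: [-3.141, 0.0, 1.57]
contact_force: [0.2, 0.1, -0.5]
grip_width: 52.0
finger_force: 0.0
```

Emit:
servo_tool:
  linear:
    - [0,0,0]
    - [0,0,0]
    - [0,0,0]
    - [0,0,0]
    - [0,0,0]
    - [0,0,0]
    - [0,0,0]
    - [0,0,0]
  spin: [0,0,0,0,0,0,0,0]
  hand: -1

```text
time: 13.5
tool_pos: [461.5, 343.0, 117.6]
tcp_rot: [3.14, -0.001, 1.571]
contact_force: [-1.1, -0.1, 5.4]
grip_width: 35.5
finger_force: 30.0
```

Emit:
servo_tool:
  linear:
    - [0,0,-0.05]
    - [0,0,-0.1]
    - [0,0,-0.15]
    - [-0.1,0,-0.15]
    - [-0.2,0,-0.05]
    - [-0.3,0,0]
    - [-0.3,0.0,0]
    - [-0.3,0,0]
  spin: [0,0,0,0,0,0,0,0]

```text
time: 14.5
tool_pos: [460.8, 101.0, 217.1]
tcp_rot: [3.141, 0.0, 1.571]
contact_force: [1.1, -0.4, -1.8]
grip_width: 35.7
finger_force: 29.9
```

Emit:
servo_tool:
  linear:
    - [-0.3,0.02,0]
    - [-0.3,0.02,0]
    - [-0.3,0.02,0]
    - [-0.3,0.02,0]
    - [-0.3,0.02,0]
    - [-0.22,0,0]
    - [-0.15,0,0]
    - [-0.05,0,0.1]
  spin: [0,0,0,0,0,0,0,0]

```text
time: 15.5
tool_pos: [481.5, -283.9, 197.8]
tcp_rot: [3.139, 0.002, 1.569]
contact_force: [-0.1, -0.4, -3.2]
grip_width: 35.5
finger_force: 29.9
```

Emit:
servo_tool:
  linear:
    - [0,0,0.1]
    - [0,0,0.1]
    - [0,0,0.06]
    - [0,0,0.04]
    - [0,0,0.015]
    - [0,0,0.005]
    - [0,0,0]
    - [0,0,0]
  spin: [0,0,0,0,0,0,0,0]

```text
time: 16.5
tool_pos: [481.4, -281.4, 133.3]
tcp_rot: [3.141, 0.0, 1.571]
contact_force: [-0.6, -0.2, -1.8]
grip_width: 35.4
finger_force: 29.9
```

Emit:
servo_tool:
  linear:
    - [0,0,0.005]
    - [0,0,0.003]
    - [0,0,0]
    - [0,0,0]
    - [0,0,0]
    - [0,0,0]
    - [0,0,0]
    - [0,0,0]
  spin: [0,0,0,0,0,0,0,0]

```text
time: 17.5
tool_pos: [481.5, -281.7, 132.7]
tcp_rot: [3.14, 0.001, 1.571]
contact_force: [-1.7, 1.1, 6.3]
grip_width: 35.4
finger_force: 30.0
```

Emit:
servo_tool:
  linear:
    - [0,0,0]
    - [0,0,0]
    - [0,0,0]
    - [0,0,-0.05]
    - [0,0,-0.1]
    - [0,0,-0.15]
    - [0.1,0.02,-0.15]
    - [0.2,0.02,0]
  spin: [0,0,0,0,0,0,0,0]
  hand: 0.13

```text
time: 18.5
tool_pos: [490.5, -222.4, 224.5]
tcp_rot: [3.136, 0.003, 1.569]
contact_force: [0.4, -0.0, -0.9]
grip_width: 51.8
finger_force: 0.0
```

Emit:
servo_tool:
  linear:
    - [0.3,0.03,0]
    - [0.3,0.03,0]
    - [0.3,0.03,0]
    - [0.3,0.03,0]
    - [0.3,0.03,0]
    - [0.3,0.03,0]
    - [0.3,0.03,0]
    - [0.3,0,0]
  spin: [0,0,0,0,0,0,0,0]

```text
time: 19.5
tool_pos: [531.4, 260.8, 222.1]
tcp_rot: [3.14, -0.0, 1.571]
contact_force: [0.3, -0.2, 0.2]
grip_width: 52.0
finger_force: 0.0
```

Emit:
servo_tool:
  linear:
    - [0.2,0,0]
    - [0.15,0,0]
    - [0.03,0,0.05]
    - [0,0,0.15]
    - [0,0,0.15]
    - [0,0,0.1]
    - [0,0,0.05]
    - [0,0,0.023]
  spin: [0,0,0,0,0,0,0,0]

```text
time: 20.5
tool_pos: [531.4, 334.1, 116.6]
tcp_rot: [-3.142, 0.0, 1.57]
contact_force: [0.3, -0.1, 0.4]
grip_width: 52.0
finger_force: 0.0
```

Emit:
servo_tool:
  linear:
    - [0,0,0]
    - [0,0,0]
    - [0,0,0]
    - [0,0,0]
    - [0,0,0]
    - [0,0,0]
    - [0,0,0]
    - [0,0,0]
  spin: [0,0,0,0,0,0,0,0]
  hand: -1

```text
time: 21.5
tool_pos: [531.4, 334.9, 117.5]
tcp_rot: [3.141, -0.001, 1.571]
contact_force: [-1.0, -0.2, 4.8]
grip_width: 35.5
finger_force: 30.0
```

Emit:
servo_tool:
  linear:
    - [0,0,-0.05]
    - [0,0,-0.1]
    - [0,0,-0.15]
    - [-0.1,0,-0.15]
    - [-0.2,0,-0.05]
    - [-0.27,-0.1,0]
    - [-0.27,-0.14,0]
    - [-0.27,-0.14,0]
  spin: [0,0,0,0,0,0,0,0]

```text
time: 22.5
tool_pos: [454.1, 111.1, 216.6]
tcp_rot: [-3.141, 0.0, 1.571]
contact_force: [1.9, -0.7, -1.6]
grip_width: 35.5
finger_force: 29.9
```

Emit:
servo_tool:
  linear:
    - [-0.27,-0.14,0]
    - [-0.28,-0.117,0]
    - [-0.3,0,0]
    - [-0.3,0,0]
    - [-0.3,0,0]
    - [-0.25,0,0]
    - [-0.15,0,0]
    - [-0.06,0,0.1]
  spin: [0,0,0,0,0,0,0,0]

```text
time: 23.5
tool_pos: [404.2, -272.0, 197.5]
tcp_rot: [3.139, 0.003, 1.569]
contact_force: [-0.1, -0.2, -3.8]
grip_width: 35.6
finger_force: 29.9
```

Emit:
servo_tool:
  linear:
    - [0,0,0.1]
    - [0,0,0.1]
    - [0,0,0.06]
    - [0,0,0.04]
    - [0,0,0.015]
    - [0,0,0.007]
    - [0,0,0.003]
    - [0,0,0]
  spin: [0,0,0,0,0,0,0,0]

```text
time: 24.5
tool_pos: [404.1, -269.6, 132.5]
tcp_rot: [3.141, 0.001, 1.571]
contact_force: [-0.9, -0.0, 2.3]
grip_width: 35.5
finger_force: 30.0
```

Emit:
servo_tool:
  linear:
    - [0,0,0]
    - [0,0,0]
    - [0,0,0]
    - [0,0,-0.05]
    - [0,0,-0.1]
    - [0,0,-0.15]
    - [0.05,0,-0.15]
    - [0.15,0.05,0]
  spin: [0,0,0,0,0,0,0,0]
  hand: 0.13

```text
time: 25.5
tool_pos: [414.8, -230.6, 224.8]
tcp_rot: [3.137, 0.004, 1.569]
contact_force: [0.5, 1.9, -0.7]
grip_width: 51.8
finger_force: 0.0
```

Emit:
servo_tool:
  linear:
    - [0.2,0.1,0]
    - [0.25,0.15,0]
    - [0.2,0.15,0]
    - [0.15,0.05,0]
    - [0,0,0]
    - [0,0,0]
    - [0,0,0]
    - [0,0,0]
  spin: [0,0,0,0,0,0,0,0]

```text
time: 26.5
tool_pos: [503.6, -70.2, 221.9]
tcp_rot: [3.141, 0.0, 1.569]
contact_force: [-0.2, -0.1, 0.3]
grip_width: 51.9
finger_force: 0.0
```

```bash
python3 - <<'E'
from h import *
o=monitor.get_obs();print(o['tool_pos'],o['time'])
W=cap('wrist','w3.png');S=cap('scene')
s=S['frame'][100:280,150:330]
cv2.imwrite('pics/d.png',cv2.resize(np.hstack([cv2.imread('pics/w3.png')[70:250,150:450],s]),None,fx=1.65,fy=1.65))
E
```

```text
[503.60483776 -70.15236406 221.86249853] 26.5
```

View pics/d.png

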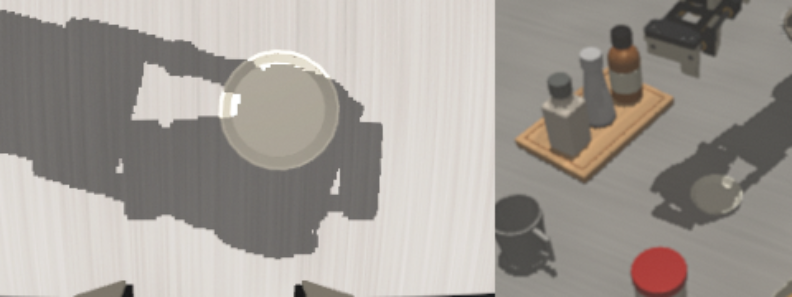

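All three bottles stand on the board. The dish rim circle is centred at about (279,110) in the left crop.

```bash
python3 - <<'E'
from h import *
W=dict(np.load('wrist.npz'))
import cv2
c0=None
# wrist0 pose rebuilt from printed calibration
T=np.eye(4);T[:3,:3]=W['world_to_cam'][:3,:3].T
T[:3,3]=np.linalg.inv(W['world_to_cam'])[:3,3]+np.array([524.7,0.06,226.2])-np.array([503.6,-70.15,221.86])
A=dict(K=W['K'],world_to_cam=np.linalg.inv(T));print(T[:3,3])
p0=(300,195);p1=(319,136.6)
print(rtri([fray(A,*p0),fray(W,*p1)]),fonz(A,*p0,14),fonz(W,*p1,14))
E
```

```text
[526.30771708  75.60846371 384.06987743]
(array([551.44858357, -20.05300111,   6.97684956]), np.float64(0.1375471569748613)) [551.10947348 -18.31509606  14.        ] [550.44720225 -19.53316484  14.        ]
```

Emit:
servo_tool:
  linear:
    - [0.2,0.03,0]
    - [0.3,0.03,0]
    - [0.3,0.03,0]
    - [0.3,0.032,0]
    - [0.3,0,0]
    - [0.2,0,0]
    - [0.095,0,0.05]
    - [0,0,0.2]
  spin: [0,0,0,0,0,0,0,0]

```text
time: 27.6
tool_pos: [529.5, 270.9, 172.6]
tcp_rot: [3.137, -0.002, 1.572]
contact_force: [0.1, 0.1, -0.6]
grip_width: 51.7
finger_force: 0.0
```

Emit:
servo_tool:
  linear:
    - [0,0,0.2]
    - [0,0,0.2]
    - [0,0,0.1]
    - [0,0,0.05]
    - [0,0,0]
    - [0,0,0]
    - [0,0,0]
    - [0,0,0]
  spin: [0,0,0,0,0,0,0,0]

```text
time: 28.6
tool_pos: [528.5, 269.9, 62.4]
tcp_rot: [3.14, -0.0, 1.571]
contact_force: [0.2, -0.3, 0.2]
grip_width: 51.7
finger_force: 0.0
```

```bash
python3 - <<'E'
from h import *
o=monitor.get_obs();print(o['tool_pos'],o['time'])
W=cap('wrist','w4.png');S=cap('scene')
s=S['frame'][170:290,320:480]
cv2.imwrite('pics/n.png',np.hstack([cv2.imread('pics/w4.png')[60:420,130:430],cv2.resize(s,(480,360))]))
E
```

```text
[528.50052745 269.88099738  62.39495738] 28.6
```

View pics/n.png

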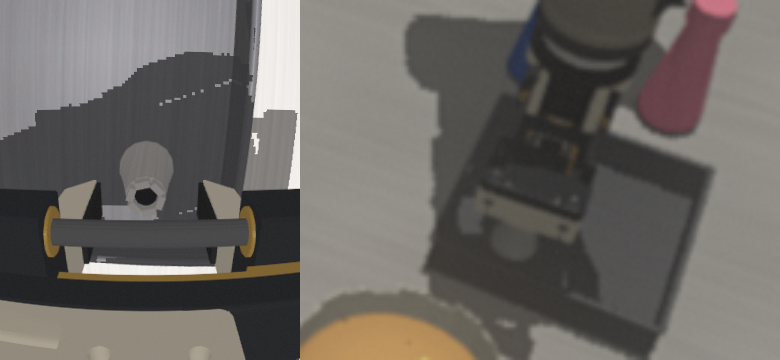

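The nozzle sits midway between the open fingers (left crop, tip at (146,195)). Descend and grip.

Emit:
servo_tool:
  linear:
    - [-0.005,-0.002,0.05]
    - [0,0,0.1]
    - [0,0,0.06]
    - [0,0,0.015]
    - [0,0,0]
    - [0,0,0]
    - [0,0,0]
    - [0,0,0]
  spin: [0,0,0,0,0,0,0,0]

```text
time: 29.7
tool_pos: [528.0, 268.8, 17.1]
tcp_rot: [3.141, -0.0, 1.571]
contact_force: [-0.4, 0.5, -0.3]
grip_width: 51.8
finger_force: 0.0
```

Emit:
servo_tool:
  linear:
    - [0,0,0]
    - [0,0,0]
    - [0,0,0]
    - [0,0,0]
    - [0,0,0]
    - [0,0,0]
    - [0,0,0]
    - [0,0,0]
  spin: [0,0,0,0,0,0,0,0]
  hand: -1

```text
time: 30.7
tool_pos: [527.8, 268.7, 16.7]
tcp_rot: [3.142, 0.0, 1.571]
contact_force: [0.2, 0.4, -0.2]
grip_width: 30.8
finger_force: 29.6
```

Emit:
servo_tool:
  linear:
    - [0,0,-0.02]
    - [0,0,-0.04]
    - [0,0,-0.06]
    - [0,0,-0.08]
    - [0,0,-0.1]
    - [0,0,-0.1]
    - [0,0,-0.05]
    - [0,0,0]
  spin: [0,0,0,0,0,0,0,0]

```text
time: 31.7
tool_pos: [528.2, 268.9, 107.8]
tcp_rot: [3.14, -0.001, 1.571]
contact_force: [-0.1, -0.2, -1.4]
grip_width: 30.9
finger_force: 29.6
```

Emit:
servo_tool:
  linear:
    - [-0.08,0.016,0]
    - [-0.16,0.02,0]
    - [-0.24,0.02,0]
    - [-0.28,0.02,0]
    - [-0.28,0.02,0]
    - [-0.2,0.02,0]
    - [-0.12,0,0]
    - [-0.08,0,0]
  spin: [0,0,0,0,0,0,0,0]

```text
time: 32.7
tool_pos: [550.3, -21.3, 105.9]
tcp_rot: [-3.14, -0.0, 1.569]
contact_force: [0.0, 0.1, 0.2]
grip_width: 30.4
finger_force: 29.6
```

Emit:
servo_tool:
  linear:
    - [0,0,0.08]
    - [0,0,0.1]
    - [0,0,0.1]
    - [0,0,0.06]
    - [0,0,0.02]
    - [0,0,0]
    - [0,0,0]
    - [0,0,0]
  spin: [0,0,0,0,0,0,0,0]

```text
time: 33.7
tool_pos: [551.4, -19.3, 35.3]
tcp_rot: [3.14, 0.0, 1.571]
contact_force: [-0.8, -0.4, -0.5]
grip_width: 30.5
finger_force: 29.6
```

```bash
python3 - <<'E'
from h import *
S=cap('scene');D=cap('side');W=cap('wrist','w5.png')
f=lambda i,x,y,w,h:cv2.resize(i[y:y+h,x:x+w],(266,266))
cv2.imwrite('pics/nd.png',np.hstack([f(S['frame'],235,150,100,100),f(D['frame'],240,170,100,100),f(W['frame'],170,110,220,220)]))
E
```

```text
(no output)
```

View pics/nd.png

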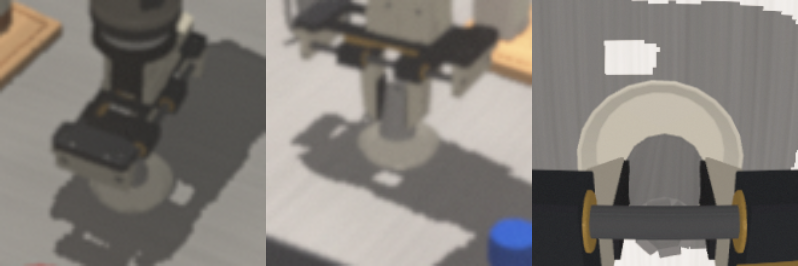

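The nozzle hangs upright and centred over the dish in all three crops. Lower it gently.

Emit:
servo_tool:
  linear:
    - [0,0,0.03]
    - [0,0,0.025]
    - [0,0,0.015]
    - [0,0,0.01]
    - [0,0,0.005]
    - [0,0,0.002]
    - [0,0,0]
    - [0,0,0]
  spin: [0,0,0,0,0,0,0,0]

```text
time: 34.85
tool_pos: [551.1, -19.3, 17.5]
tcp_rot: [3.141, 0.0, 1.571]
contact_force: [-0.2, 0.6, -0.6]
grip_width: 31.2
finger_force: 29.6
```

Emit:
servo_tool:
  linear:
    - [0,0,0.004]
    - [0,0,0]
    - [0,0,0]
    - [0,0,0]
    - [0,0,0]
    - [0,0,0]
    - [0,0,0]
    - [0,0,0]
  spin: [0,0,0,0,0,0,0,0]

```text
time: 35.85
tool_pos: [551.1, -19.3, 16.6]
tcp_rot: [3.141, 0.0, 1.571]
contact_force: [-0.0, 0.7, 3.1]
grip_width: 30.9
finger_force: 29.9
```

Emit:
servo_tool:
  linear:
    - [0,0,0]
    - [0,0,0]
    - [0,0,0]
    - [0,0,0]
    - [0,0,-0.02]
    - [0,0,-0.06]
    - [0,0,-0.1]
    - [0,0,-0.15]
  spin: [0,0,0,0,0,0,0,0]
  hand: 0.13

```text
time: 36.85
tool_pos: [550.7, -19.2, 83.4]
tcp_rot: [-3.141, -0.0, 1.571]
contact_force: [-0.9, -0.5, 0.1]
grip_width: 52.2
finger_force: 0.0
```

Emit:
servo_tool:
  linear:
    - [0,0,-0.25]
    - [0,0,-0.2]
    - [-0.1,-0.1,-0.1]
    - [-0.2,-0.15,0]
    - [-0.2,-0.15,0]
    - [-0.15,-0.1,0]
    - [-0.1,-0.05,0]
    - [0,0,0]
  spin: [0,0,0,0,0,0,0,0]

```text
time: 37.85
tool_pos: [440.6, -170.4, 193.5]
tcp_rot: [3.14, 0.001, 1.568]
contact_force: [0.3, 0.9, -0.1]
grip_width: 51.7
finger_force: 0.0
```

```bash
python3 - <<'E'
from h import *
o=monitor.get_obs();print(o['tool_pos'],o['time'])
S=cap('scene');D=cap('side');W=cap('wrist','w6.png');np.savez('w6.npz',**W)
f=lambda i,x,y,w,h:cv2.resize(i[y:y+h,x:x+w],(395,296))
cv2.imwrite('pics/r.png',np.vstack([np.hstack([f(S['frame'],150,110,200,150),f(D['frame'],220,90,200,150)]),cv2.resize(W['frame'][0:215],(790,303))]))
E
```

```text
[ 440.58921347 -170.35955291  193.46357582] 37.85
```

View pics/r.png

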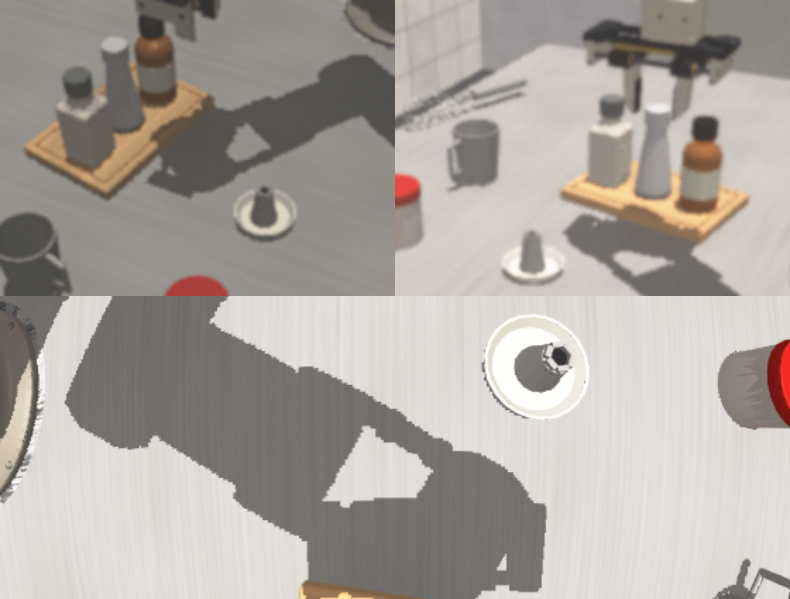

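The nozzle stands upright in the centre of the dish; bottles all upright on the board. Return amber first.

Emit:
servo_tool:
  linear:
    - [-0.2,-0.08,0]
    - [-0.2,-0.08,0]
    - [-0.096,-0.0225,0]
    - [0,0,0.05]
    - [0,0,0.1]
    - [0,0,0.1]
    - [0,0,0.045]
    - [0,0,0.01]
  spin: [0,0,0,0,0,0,0,0]

```text
time: 39.0
tool_pos: [404.7, -267.4, 131.0]
tcp_rot: [-3.141, -0.001, 1.572]
contact_force: [-0.2, -1.1, 0.9]
grip_width: 51.6
finger_force: 0.0
```

Emit:
servo_tool:
  linear:
    - [0,0,0]
    - [0,0,0]
    - [0,0,0]
    - [0,0,0]
    - [0,0,0]
    - [0,0,0]
    - [0,0,0]
    - [0,0,0]
  spin: [0,0,0,0,0,0,0,0]
  hand: -1

```text
time: 40.0
tool_pos: [404.6, -268.7, 132.0]
tcp_rot: [3.141, 0.001, 1.571]
contact_force: [-1.2, 0.8, 4.9]
grip_width: 35.2
finger_force: 30.0
```

Emit:
servo_tool:
  linear:
    - [0,0,-0.05]
    - [0,0,-0.1]
    - [0,0,-0.15]
    - [0.1,0,-0.15]
    - [0.2,0,-0.05]
    - [0.27,0.1,0]
    - [0.27,0.14,0]
    - [0.27,0.14,0]
  spin: [0,0,0,0,0,0,0,0]

```text
time: 41.0
tool_pos: [480.9, -44.7, 231.7]
tcp_rot: [3.141, -0.0, 1.57]
contact_force: [1.8, -1.6, -2.7]
grip_width: 35.4
finger_force: 29.9
```

Emit:
servo_tool:
  linear:
    - [0.27,0.14,0]
    - [0.28,0.114,0]
    - [0.3,0,0]
    - [0.3,0,0]
    - [0.3,0,0]
    - [0.25,0,0]
    - [0.15,0,0]
    - [0.06,0,0]
  spin: [0,0,0,0,0,0,0,0]

```text
time: 42.0
tool_pos: [530.6, 337.1, 230.8]
tcp_rot: [-3.14, 0.001, 1.573]
contact_force: [1.0, -0.4, -3.7]
grip_width: 35.0
finger_force: 29.9
```

Emit:
servo_tool:
  linear:
    - [0,0,0]
    - [0,0,0.1]
    - [0,0,0.15]
    - [0,0,0.15]
    - [0,0,0.08]
    - [0,0,0.05]
    - [0,0,0.02]
    - [0,0,0]
  spin: [0,0,0,0,0,0,0,0]

```text
time: 43.0
tool_pos: [531.7, 335.6, 122.1]
tcp_rot: [3.141, -0.0, 1.571]
contact_force: [0.1, 0.2, -3.9]
grip_width: 35.2
finger_force: 29.9
```

Emit:
servo_tool:
  linear:
    - [0,0,0.012]
    - [0,0,0.008]
    - [0,0,0.004]
    - [0,0,0.001]
    - [0,0,0]
    - [0,0,0]
    - [0,0,0]
    - [0,0,0]
  spin: [0,0,0,0,0,0,0,0]

```text
time: 44.0
tool_pos: [531.4, 335.7, 117.0]
tcp_rot: [3.141, -0.0, 1.571]
contact_force: [-2.2, 0.1, 4.6]
grip_width: 35.2
finger_force: 30.0
```

Emit:
servo_tool:
  linear:
    - [0,0,0]
    - [0,0,0]
    - [0,0,0]
    - [0,0,-0.05]
    - [0,0,-0.1]
    - [0,0,-0.15]
    - [-0.1,0,-0.15]
    - [-0.2,-0.05,0]
  spin: [0,0,0,0,0,0,0,0]
  hand: 0.13

```text
time: 45.0
tool_pos: [523.0, 276.3, 209.8]
tcp_rot: [3.135, -0.002, 1.573]
contact_force: [0.8, -1.2, -0.9]
grip_width: 52.2
finger_force: 0.0
```

Emit:
servo_tool:
  linear:
    - [-0.3,-0.05,0]
    - [-0.3,-0.05,0]
    - [-0.3,-0.05,0]
    - [-0.3,-0.05,0]
    - [-0.3,0,0]
    - [-0.3,0,0]
    - [-0.3,0,0]
    - [-0.3,0,0]
  spin: [0,0,0,0,0,0,0,0]

```text
time: 46.0
tool_pos: [481.3, -206.6, 207.5]
tcp_rot: [3.14, 0.001, 1.571]
contact_force: [0.6, -0.4, -0.3]
grip_width: 51.7
finger_force: 0.0
```

Emit:
servo_tool:
  linear:
    - [-0.2,0,0]
    - [-0.15,0,0]
    - [-0.037,0,0]
    - [0,0,0.05]
    - [0,0,0.1]
    - [0,0,0.1]
    - [0,0,0.08]
    - [0,0,0.04]
  spin: [0,0,0,0,0,0,0,0]

```text
time: 47.0
tool_pos: [481.2, -280.8, 131.6]
tcp_rot: [-3.141, -0.001, 1.572]
contact_force: [0.2, 1.2, 1.0]
grip_width: 51.8
finger_force: 0.0
```

Emit:
servo_tool:
  linear:
    - [0,0,0]
    - [0,0,0]
    - [0,0,0]
    - [0,0,0]
    - [0,0,0]
    - [0,0,0]
    - [0,0,0]
    - [0,0,0]
  spin: [0,0,0,0,0,0,0,0]
  hand: -1

```text
time: 48.0
tool_pos: [481.6, -282.1, 133.0]
tcp_rot: [3.141, 0.001, 1.571]
contact_force: [0.0, 0.1, 5.9]
grip_width: 35.6
finger_force: 30.0
```

Emit:
servo_tool:
  linear:
    - [0,0,-0.05]
    - [0,0,-0.1]
    - [0,0,-0.15]
    - [0.1,0,-0.15]
    - [0.2,0,-0.05]
    - [0.3,-0.02,0]
    - [0.3,-0.02,0]
    - [0.3,-0.02,0]
  spin: [0,0,0,0,0,0,0,0]

```text
time: 49.0
tool_pos: [468.7, -40.0, 232.6]
tcp_rot: [-3.141, -0.0, 1.57]
contact_force: [1.5, -0.7, -2.2]
grip_width: 35.5
finger_force: 29.9
```

Emit:
servo_tool:
  linear:
    - [0.3,-0.02,0]
    - [0.3,-0.02,0]
    - [0.3,0,0]
    - [0.3,0,0]
    - [0.3,0,0]
    - [0.22,0,0]
    - [0.15,0,0]
    - [0.053,0,0]
  spin: [0,0,0,0,0,0,0,0]

```text
time: 50.0
tool_pos: [460.6, 344.1, 232.0]
tcp_rot: [-3.14, 0.001, 1.573]
contact_force: [0.4, -0.4, -2.3]
grip_width: 35.1
finger_force: 29.9
```

Emit:
servo_tool:
  linear:
    - [0,0,0]
    - [0,0,0.1]
    - [0,0,0.15]
    - [0,0,0.15]
    - [0,0,0.08]
    - [0,0,0.05]
    - [0,0,0.02]
    - [0,0,0]
  spin: [0,0,0,0,0,0,0,0]

```text
time: 51.0
tool_pos: [461.7, 342.8, 123.1]
tcp_rot: [3.141, -0.0, 1.571]
contact_force: [0.0, -0.1, -1.8]
grip_width: 35.2
finger_force: 29.9
```

Emit:
servo_tool:
  linear:
    - [0,0,0.012]
    - [0,0,0.008]
    - [0,0,0.005]
    - [0,0,0.003]
    - [0,0,0]
    - [0,0,0]
    - [0,0,0]
    - [0,0,0]
  spin: [0,0,0,0,0,0,0,0]

```text
time: 52.0
tool_pos: [461.5, 343.0, 118.1]
tcp_rot: [3.14, -0.001, 1.571]
contact_force: [-2.7, -1.6, 5.2]
grip_width: 35.7
finger_force: 30.0
```

Emit:
servo_tool:
  linear:
    - [0,0,0]
    - [0,0,0]
    - [0,0,0]
    - [0,0,-0.05]
    - [0,0,-0.1]
    - [0,0,-0.15]
    - [-0.1,0,-0.15]
    - [-0.2,0,0]
  spin: [0,0,0,0,0,0,0,0]
  hand: 0.13

```text
time: 53.0
tool_pos: [462.6, 283.6, 210.1]
tcp_rot: [3.136, -0.003, 1.573]
contact_force: [0.5, -0.8, -0.7]
grip_width: 51.7
finger_force: 0.0
```

Emit:
servo_tool:
  linear:
    - [-0.3,0.06,0]
    - [-0.3,0.06,0]
    - [-0.3,0.06,0]
    - [-0.3,0.06,0]
    - [-0.3,0.06,0]
    - [-0.3,0.06,0]
    - [-0.3,0.06,0]
    - [-0.3,0.068,0]
  spin: [0,0,0,0,0,0,0,0]

```text
time: 54.0
tool_pos: [559.2, -199.4, 207.9]
tcp_rot: [3.14, 0.0, 1.571]
contact_force: [1.2, 0.1, 0.3]
grip_width: 52.1
finger_force: 0.0
```

Emit:
servo_tool:
  linear:
    - [-0.2,0,0]
    - [-0.2,0,0]
    - [-0.063,0,0]
    - [0,0,0.05]
    - [0,0,0.1]
    - [0,0,0.1]
    - [0,0,0.08]
    - [0,0,0.045]
  spin: [0,0,0,0,0,0,0,0]

```text
time: 55.0
tool_pos: [558.8, -288.6, 130.9]
tcp_rot: [-3.141, -0.001, 1.572]
contact_force: [0.9, 1.1, -0.3]
grip_width: 52.2
finger_force: 0.0
```

Emit:
servo_tool:
  linear:
    - [0,0,0]
    - [0,0,0]
    - [0,0,0]
    - [0,0,0]
    - [0,0,0]
    - [0,0,0]
    - [0,0,0]
    - [0,0,0]
  spin: [0,0,0,0,0,0,0,0]
  hand: -1

```text
time: 56.0
tool_pos: [559.2, -290.1, 132.6]
tcp_rot: [3.141, 0.001, 1.571]
contact_force: [-0.5, -0.1, 4.6]
grip_width: 35.5
finger_force: 30.0
```

Emit:
servo_tool:
  linear:
    - [0,0,-0.05]
    - [0,0,-0.1]
    - [0,0,-0.15]
    - [0.1,0,-0.15]
    - [0.2,-0.04,-0.05]
    - [0.3,-0.1,0]
    - [0.3,-0.1,0]
    - [0.3,-0.1,0]
  spin: [0,0,0,0,0,0,0,0]

```text
time: 57.0
tool_pos: [490.5, -50.2, 231.9]
tcp_rot: [-3.141, -0.0, 1.57]
contact_force: [1.4, 1.1, -2.5]
grip_width: 35.5
finger_force: 30.0
```

Emit:
servo_tool:
  linear:
    - [0.3,-0.1,0]
    - [0.3,-0.051,0]
    - [0.3,0,0]
    - [0.25,0,0]
    - [0.2,0,0]
    - [0.15,0,0]
    - [0.08,0,0]
    - [0.03,0,0]
  spin: [0,0,0,0,0,0,0,0]

```text
time: 58.0
tool_pos: [461.5, 269.5, 231.7]
tcp_rot: [-3.141, 0.001, 1.572]
contact_force: [-0.4, 0.0, -2.6]
grip_width: 35.2
finger_force: 30.0
```

Emit:
servo_tool:
  linear:
    - [0,0,0]
    - [0,0,0.1]
    - [0,0,0.15]
    - [0,0,0.15]
    - [0,0,0.08]
    - [0,0,0.05]
    - [0,0,0.02]
    - [0,0,0]
  spin: [0,0,0,0,0,0,0,0]

```text
time: 59.0
tool_pos: [462.0, 269.1, 122.3]
tcp_rot: [3.141, -0.0, 1.57]
contact_force: [0.9, -1.0, -2.2]
grip_width: 35.6
finger_force: 30.0
```

Shift 3 mm in y and 1 mm in x, and set it down.

Emit:
servo_tool:
  linear:
    - [0.015,-0.005,0]
    - [0,0,0]
    - [0,0,0.012]
    - [0,0,0.008]
    - [0,0,0.004]
    - [0,0,0.002]
    - [0,0,0]
    - [0,0,0]
  spin: [0,0,0,0,0,0,0,0]

```text
time: 60.0
tool_pos: [460.7, 272.4, 117.6]
tcp_rot: [3.141, -0.0, 1.571]
contact_force: [-2.8, 0.6, 6.5]
grip_width: 35.7
finger_force: 30.0
```

Contact. Release, rise, and back off for a check from the earlier w2 pose.

Emit:
servo_tool:
  linear:
    - [0,0,0]
    - [0,0,0]
    - [0,0,0]
    - [0,0,-0.05]
    - [0,0,-0.1]
    - [0,0,-0.15]
    - [0,0,-0.2]
    - [0,0,-0.2]
  spin: [0,0,0,0,0,0,0,0]
  hand: 0.13

```text
time: 61.0
tool_pos: [460.6, 272.3, 258.7]
tcp_rot: [3.141, -0.0, 1.571]
contact_force: [0.6, 0.3, 0.3]
grip_width: 51.7
finger_force: 0.0
```

Emit:
servo_tool:
  linear:
    - [-0.06,0.04,-0.1]
    - [-0.1,0.06,-0.065]
    - [-0.1,0.07,0]
    - [0,0,0]
    - [0,0,0]
    - [0,0,0]
    - [0,0,0]
    - [0,0,0]
  spin: [0,0,0,0,0,0,0,0]

```text
time: 62.0
tool_pos: [494.5, 220.6, 289.7]
tcp_rot: [-3.142, -0.0, 1.571]
contact_force: [-0.1, 1.1, 0.7]
grip_width: 52.3
finger_force: 0.0
```

```bash
python3 - <<'E'
from h import *
o=monitor.get_obs();print(o['tool_pos'],o['time'],o['contact_force'])
W=cap('wrist','w7.png');S=cap('scene','s7.png')
a=W['frame'][25:195,200:365];s=S['frame'][100:270,150:450]
cv2.imwrite('pics/end.png',np.hstack([cv2.resize(a,(396,408)),cv2.resize(s,(400,408))]))
E
```

```text
[494.45715474 220.61657506 289.72643725] 62.0 [-0.1326343   1.10343776  0.65502749]
```

View pics/end.png

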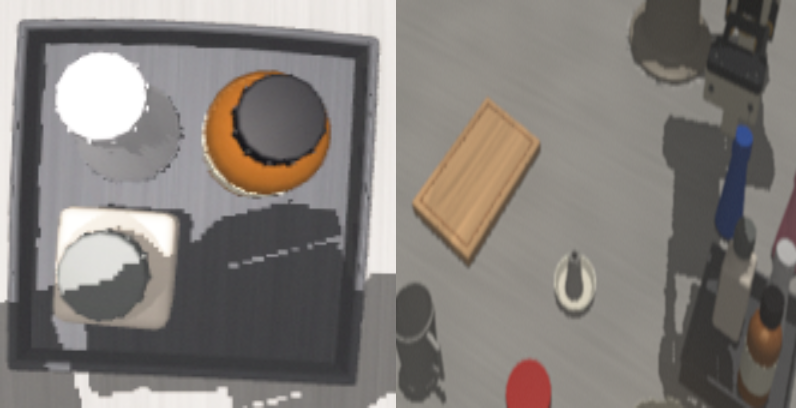

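The caps are within about 2 zoomed px (1 mm) of where they started, and the nozzle stands upright in the dish. The arm touches nothing, so I'm handing in.

```bash
python3 -c "
from plant import workorder
print(workorder.close_job())"
```

```text
the job is handed in; nothing more can be done
None
```

The job is handed in with no verdict returned: my last check showed the nozzle tip up and centred in the dish, and all three bottles upright in the tin within about 1 mm of their starting spots, at about 62 s of the 136 s limit.

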